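Back off the strap take-up spool to its stop

ROBOT

A 6-joint arm with a two-finger parallel gripper is mounted at the origin on the work surface. World frame = base frame: x ahead of the robot, y to its left, z up, the work surface at z = 0. Lengths are in mm, angles in rad, forces in N, time in s.
With the tool pointing down it reaches from about 350 to 725 mm from the base axis. Payload 4.3 kg.
Tool frame: the origin (TCP) lies at the very end of the fingers, on their centre line; the grasp point (between the pads) lies arm.grasp_offset behind it (arm.grasp_offset is the distance from the TCP to the grasp point, in mm); z points along the fingers, y is the line along which they close (so a half turn about z gives the same grasp; the last joint's range is limited). The gripper opens to 85 mm and grips with 20 to 120 N. Pads are 22 mm wide; open, the fingers measure 114 mm over their backs; the gripper's body (76 mm by 85 mm) begins 54 mm behind the grasp point. The pads swing forward as they close: fully open they stand 13 mm farther back than shut.
Start: joints at [-1.354, 0.377, 0.081, 1.274, 0, 1.46], TCP at [184.595, -544.605, 206.029] pointing down, gripper open.
Joint ranges: [-2.72, 2.72], [-0.84, 1.66], [-1.02, 1.22], [-1.77, 2.12], [-1.37, 1.28], [-3.14, 3.14]. Speed limits (rad/s): [2.57, 2.57, 3.14, 3.14, 3.14, 3.14].

INTERFACE

Orientations are given as a unit quaternion [w, x, y, z].
In Python, from station import arm gives the robot as it stands.
- The arm moves only by the tool move_arm, never from a script. Its arguments are lists of equal length, an entry for each row: "dp": the shift along the tool's x, y, z in mm, a list of three; "dr": the turn, a rotation vector about the tool's x, y, z in degrees, a list of three; "claw": the finger opening in mm, from 0 to 85.4. In form: {"dp": [[dx, dy, dz], ...], "dr": [[rx, ry, rz], ...], "claw": [claw, ...]}. A call has 1 to 5 rows; each row is the pose to reach, as a shift and turn from the pose commanded when the call began, along the tool's axes at that moment; what a row does not reach only later rows make up. A row lasts 1/12 s, in which the tool goes at most 41.7 mm and 7.16 degrees, less where a joint would pass 70% of its speed; a pose out of reach is approached as far as the arm can. A call with a gripper value outside its range is refused whole. The fingers move at their own pace and stop on an object; "newtons" is the grip in N (left out, the last holds). Time passes only in rows, so rows that repeat a pose let the fingers close. It gives the time, the measured TCP pose, the force, the opening and the grip force at its end, in the units of the state.
- arm.read_state(): the state, without advancing time (a new reading comes with each control period).
- arm.grab_frame(name): name is "scene" or "side" or "wrist"; returns (picture, depth): 400x640x3 uint8, red, green, blue; 400x640 float32, mm along the optical axis (not along the pixel's ray), 0 where there is no reading.
- arm.camera_params(name): a dict with "fx", "fy", "cx", "cy" (pixels), "R" (3x3) and "t" (3): a world point X has camera coordinates R X + t. Camera axes: x right, y down, z forward; pixel columns grow to the right and rows downward; lengths in mm; the calibration is good to about 2 mm. A picture is of the moment at which its call begins: read the wrist's pose just before it. camera_params takes no time and is no camera call; for the wrist camera it gives the pose at the moment of the call.
- arm.hand_in(): hands the job in; it is judged then, once.
The state is a dict: "time_s": time; "q": joint angles; "qvel": joint speeds; "joint_efforts": joint torques, N m; "tcp_pos": TCP position; "eef_rot": TCP orientation; "force": force on the tool from outside, world axes, zero at the start; "ft_torque": the same for the moment, N m; "finger_gap": finger opening in mm; "finger_force": force on a finger pad.
Only numpy, scipy, OpenCV 4.12 (cv2) and the standard library are available. Lean on these libraries where they do the work, as an engineer would, in place of code of your own. Each camera call takes 0.05 s, during which the arm holds its last target. There are 200 camera calls.

TASK

Let the bench take-up back off so that a new strap can be started: lift the holding pawl off the ratchet wheel and lay it over to its rest, then turn the crank backwards (clockwise seen from above) until its arm bears on the sprung plunger of the stop post, pressing it in far enough to feel it but gently, not to its end. Then lower the pawl back onto the teeth, leaving the arm bearing on the post; never force the wheel back against the pawl, and leave the other things on the bench alone.

Things in the scene. Friction and masses are not known exactly. Their poses are not given: they have to be found in the camera images.
- frame: Green base plate of the take-up, 200 x 200 x 12 mm, bolted to the bench, with a drum, a ratchet wheel and a crank on it. Origin on the spool axis at bench level, z up, x and y along the plate's sides (it reaches 100 mm either way in x, 95 mm to -y and 105 mm to +y). The pawl stands in its +x +y corner. The other fixed points and parts are described by these plate axes.
- spool_axis (a point): Point on the upright axis of the spool, 67 mm above the bench (mid-height of the crank arm).
- spool_turn (a joint): Angle of spool, wheel and crank, rad; grows backwards (clockwise from above), which the lowered pawl blocks. At 0 the arm points 0.35 rad clockwise of the plate's +x. Starts near 0 with 3 to 7 mm of play before a tooth bears on the pawl, which then cannot be lifted. Turns forward to -0.3. Stiff (2 to 3 N at the knob, more if fast), stays where left. Arm and plunger meet from 1.0 to 1.8.
- knob_mid (a point): Middle of the crank's upright wooden knob, 85 mm from the spool axis: a cylinder 26 mm in diameter and 46 mm tall (its foot 72 mm, its top 118 mm above the bench); it spins freely on its own axis. The crank arm below it is 16 mm wide and 62 to 72 mm above the bench.
- stop: Fixed steel ring on the base plate under the wheel, origin on the spool axis at bench level, axes as the plate's. A square 14 mm post, top 74 mm above the bench, is clamped on it 70 mm from the axis; where it stands round the ring is not measured: it must be seen or felt. The crank arm's side meets a sprung 10 mm plunger that juts 12 mm from the post (3.5 N per mm, hard after 6 mm).
- spool: The spool with its steel ratchet wheel, crank arm and knob. Wheel: radius 62 mm, 12 saw teeth 7 mm high round its top face, tooth tips 55 mm above the bench. Origin on the spool axis at bench level, axes turning with the spool.
- pawl_lift (a joint): Angle of the holding pawl about its level hinge (along the plate's y), rad: 0 with its tip at the bottom of the teeth, up to 0.13 when resting on a tooth's back, about 1.5 at the balance point, 2.1 laid over on its rest. Only its weight (90 g) holds it down or over.
- pawl: The steel pawl, a bar 56 x 11 x 8 mm with a finger pin to its side; origin on its hinge axis. When down it runs from its hinge towards the plate's -x, its nose bent down onto the wheel's teeth.
- pawl_pin (a point): Grasp point on the pawl's finger pin: a level round pin 10 mm in diameter along the plate's y, free for 18 mm either side of this point (small ball on the outer end). When down it is 71 mm above the bench; it travels on an arc of 36.5 mm radius about pawl_hinge, up and over towards the plate's +x, through about 2.1 rad.
- pawl_hinge (a point): Fixed point on the pawl's hinge axis, level with the middle of the pin along y: 55.5 mm in x and 82 mm in y from the spool axis along the plate's axes, 65 mm above the bench. The hinge cheeks are 29 mm to the -y side of it and reach 72 mm above the bench.
- tin: A metal tin 60 mm in diameter, 85 mm tall, a bystander standing on the bench; origin at its underside.
- cone: A thread cone 60 mm across, 95 mm tall, a bystander standing on the bench; origin at its underside.
- mallet: A hammer lying on the bench, a bystander; origin at its underside.

How it is judged:
By the outcome, as a careful person would: the job done as asked, in the order asked, and still so for the second after the job is handed in, with the robot touching nothing.
It also fails if it takes over 69 s, if anything falls off the work surface, if the arm or the gripper's body presses on something with over 40 N, if the wrist force passes 120 N, or if a joint passes its speed limit or range.

## Working session

There is one attempt and no reset: what is moved stays moved. The work goes in short steps, Python scripts to look and compute and a tool call to move; the robot and the scene stay as the last step left them, time stands still between calls to the robot, and variables do not carry over. Pictures are saved under pics/ and viewed, at most 10 in all, crops included, and the job is handed in when it is done.

Besides the shell and the picture viewer there is one more tool, called after "Call:" by a JSON object that holds its "fn" and its "kwargs", one argument or row to a line. move_arm: Moves the arm, as the interface text tells. Its arguments: {"type":"object","properties":{"dp":{"type":"array","items":{"type":"array","items":{"type":"number"}}},"dr":{"type":"array","items":{"type":"array","items":{"type":"number"}}},"claw":{"type":"array","items":{"type":"number"}},"newtons":{"type":"number"}},"required":["dp","dr","claw"]}

```bash
mkdir -p pics; ls; python3 - <<'E'
from station import arm
import cv2,numpy as np
print(arm.read_state(), arm.grasp_offset)
for n in("scene","side"):
    p,d=arm.grab_frame(n); cv2.imwrite(f"pics/{n}0.png",p[:,:,::-1]); np.savez(f"{n}0.npz",p=p,d=d); c=arm.camera_params(n); print(n,{k:np.round(v,3).tolist() for k,v in c.items()})
E
```

```text
pics
{'time_s': 0.0, 'q': array([-1.35432081e+00,  3.78081643e-01,  7.95834457e-02,  1.27441342e+00,
       -9.29022072e-06,  1.46046889e+00]), 'qvel': array([-3.34125750e-05,  1.20744899e-03,  1.06772039e-03,  9.76058188e-04,
        1.57335984e-03, -4.35879762e-05]), 'joint_efforts': array([-2.93964640e-04, -4.63603485e+01,  2.69875163e+01,  2.07274652e-02,
       -1.46760508e-04, -1.43788554e-05]), 'tcp_pos': array([ 184.41314072, -543.84674073,  205.03390896]), 'eef_rot': array([-1.05590800e-03,  9.86679103e-01,  1.62675224e-01, -6.07456423e-05]), 'force': array([-0.44422641,  0.41832611,  0.48638168]), 'ft_torque': array([-0.00707221, -0.03745444,  0.02110593]), 'finger_force': 0.0, 'finger_gap': 85.44015507561} 18.700000000000003
scene {'fx': 478.276, 'fy': 478.276, 'cx': 325.377, 'cy': 196.16, 'R': [[-0.874, 0.485, 0.02], [0.266, 0.514, -0.816], [-0.406, -0.708, -0.578]], 't': [490.485, -112.294, 1297.705]}
side {'fx': 515.192, 'fy': 515.192, 'cx': 316.271, 'cy': 199.088, 'R': [[-0.716, -0.698, 0.002], [-0.55, 0.562, -0.618], [0.43, -0.443, -0.786]], 't': [436.189, 353.249, 1023.137]}
```

View pics/scene0.png

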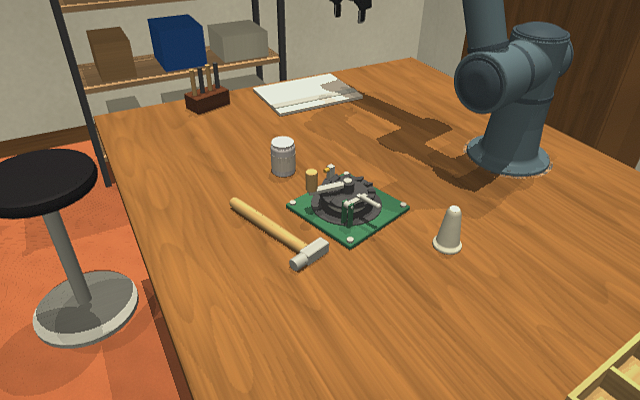

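View pics/side0.png

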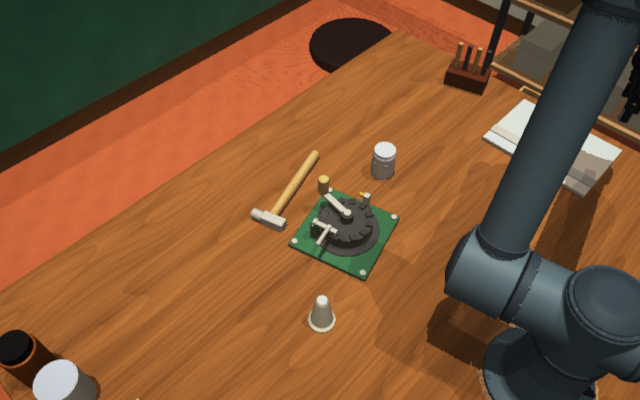

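The scene picture shows the green plate at about (348,208), the knob at (312,180) and the pawl at (362,200). The side picture shows the plate at (345,232), the knob at (323,184), the post near (365,198) and the pawl at (322,230).

```bash
cat > h.py <<'E'
import cv2,numpy as np
from station import arm
def plane(c,uv,z):
    uv=np.atleast_2d(uv).astype(float)
    d=np.c_[(uv[:,0]-c["cx"])/c["fx"],(uv[:,1]-c["cy"])/c["fy"],np.ones(len(uv))]@np.array(c["R"])
    o=-np.array(c["R"]).T@np.array(c["t"])
    return o+d*((z-o[2])/d[:,2])[:,None]
def proj(c,X):
    x=np.atleast_2d(X)@np.array(c["R"]).T+np.array(c["t"]); return np.c_[c["fx"]*x[:,0]/x[:,2]+c["cx"],c["fy"]*x[:,1]/x[:,2]+c["cy"]]
E
python3 - <<'E'
from h import *
for n in("scene","side"):
    z=np.load(n+"0.npz");p=z["p"];c=arm.camera_params(n)
    h=cv2.cvtColor(p,cv2.COLOR_RGB2HSV); m=cv2.inRange(h,(60,80,30),(95,255,255)); m[:150]=0;
    k,l,s,_=cv2.connectedComponentsWithStats(m); m=l>0
    i=1+np.argmax(s[1:,4]); v,u=np.nonzero(l==i)
    hull=cv2.convexHull(np.c_[u,v].astype(np.int32)); P=plane(c,hull[:,0,:],12)
    r=cv2.minAreaRect(P[:,:2].astype(np.float32)); print(n,r,cv2.boxPoints(r).round(1).tolist())
    x0,y0=(270,150) if n=="scene" else (270,150)
    cv2.imwrite(f"pics/{n}0c.png",cv2.resize(p[y0:y0+140,x0:x0+160,::-1],None,fx=4,fy=4,interpolation=cv2.INTER_CUBIC))
    # knob
    for nm,lo,hi in(("wood",(8,90,120),(28,255,255)),):
        w=cv2.inRange(h,lo,hi)[160:215,295:375]
E
python3 -c "
import cv2,numpy as np
a=cv2.imread('pics/scene0c.png');b=cv2.imread('pics/side0c.png');cv2.imwrite('pics/both.png',cv2.resize(np.hstack([a[:,100:],b[:,50:590]])[:, :],(800,412)))"
```

```text
scene ((513.6670532226562, 15.780128479003906), (203.7242889404297, 202.072021484375), 15.553167343139648) [[388.3999938964844, 85.80000305175781], [442.6000061035156, -108.9000015258789], [638.9000244140625, -54.20000076293945], [584.7000122070312, 140.39999389648438]]
side ((465.1513977050781, -0.6067886352539062), (113.83892822265625, 197.3476104736328), 15.570389747619629) [[383.79998779296875, 79.19999694824219], [436.79998779296875, -110.9000015258789], [546.5, -80.4000015258789], [493.5, 109.69999694824219]]
```

View pics/side0c.png

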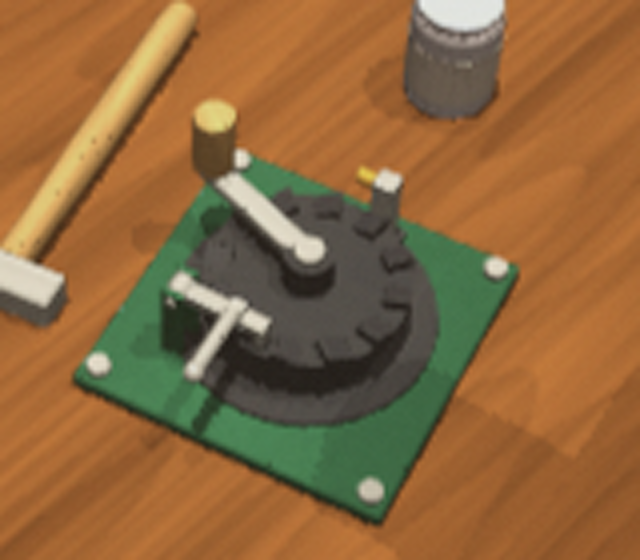

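The side crop shows these points, in crop pixels at 4x (offset 270,150):
- plate corners: (517,270), (378,524), (75,382)
- knob top: (215,115)
- hub: (311,248)
- post top: (388,180), with the plunger tip at (362,174) facing the arm
- pawl hinge: (180,283)
- pawl pin: from (240,305) to its ball at (193,373)

```bash
python3 - <<'E'
from h import *
c=arm.camera_params("side"); d=np.load("side0.npz")["d"]
f=lambda x,y:(x/4+270-.4,y/4+150-.4)
cor=plane(c,[f(517,270),f(378,522),f(75,380)],12); print("corners",cor.round(1).tolist())
cen=(cor[0]+cor[2])/2; print("centre",cen, [np.linalg.norm(cor[i]-cor[i+1]) for i in(0,1)])
a=np.deg2rad(15.55);ex=np.array([np.cos(a),np.sin(a)]);ey=np.array([-ex[1],ex[0]])
e=cor[2]-cor[1];print("ang x",np.rad2deg(np.arctan2(e[1],e[0])))
e=cor[1]-cor[0];print("ang y-90",np.rad2deg(np.arctan2(e[1],e[0]))-90)
S1=np.array([513.7,15.8])-5*ey;S2=cen[:2]-5*ey;print("spool",S1,S2)
S=(S1+S2)/2
for nm,x,y,z in(("hub",311,248,78),("knobtop",215,115,118),("post",388,180,74),("plungertip",362,174,67),("pinball",193,373,72),("pinroot",236,306,72),("hinge",180,283,72)):
    u=f(x,y);P=plane(c,u,z)[0];dd=d[int(round(u[1])),int(round(u[0]))]
    Q=np.array(c["R"]).T@(dd*np.array([(u[0]-c["cx"])/c["fx"],(u[1]-c["cy"])/c["fy"],1])-np.array(c["t"]))
    r=P[:2]-S;print(nm,P.round(1),"plate",(r@ex).round(1),(r@ey).round(1),"depth pt",Q.round(1))
E
```

```text
corners [[436.8, -110.2, 12.0], [383.4, 79.6, 12.0], [571.2, 132.3, 12.0]]
centre [504.02137237  11.05868116  12.        ] [np.float64(197.16427967598045), np.float64(195.0903646550342)]
ang x 15.65227690765927
ang y-90 15.716789842566556
spool [515.040396    10.98301562] [505.36176837   6.24169677]
hub [506.6   3.7  78. ] plate -4.8 -3.7 depth pt [506.7   3.5  77.6]
knobtop [591.7  -5.  118. ] plate 74.8 -34.9 depth pt [592.1  -5.4 117.3]
post [509.6 -67.4  74. ] plate -21.0 -73.1 depth pt [508.8 -66.3  75.6]
plungertip [526.9 -64.7  67. ] plate -3.6 -75.1 depth pt [526.9 -64.7  66.9]
pinball [498.2 109.1  72. ] plate 15.4 100.1 depth pt [496.3 111.1  76.1]
pinroot [512.2  60.   72. ] plate 15.7 48.9 depth pt [513.7  58.3  68.7]
hinge [545.9  70.6  72. ] plate 51.0 50.2 depth pt [546.3  70.2  71.3]
```

```bash
cat >> h.py <<'E'
from scipy.spatial.transform import Rotation as Ro
def rot(yaw):  # tool down, tool x at world angle yaw (deg)
    y=np.deg2rad(yaw); x=np.array([np.cos(y),np.sin(y),0]); z=np.array([0,0,-1.]); return Ro.from_matrix(np.c_[x,np.cross(z,x),z])
def cur():
    s=arm.read_state(); q=s["eef_rot"]; return s,Ro.from_quat(np.r_[q[1:],q[0]])
def go(p,yaw):
    s,R=cur(); print("t",round(s["time_s"],2),"dp",R.inv().apply(np.array(p)-s["tcp_pos"]).round(1),"dr",np.rad2deg((R.inv()*rot(yaw)).as_rotvec()).round(1),"tcp",s["tcp_pos"].round(1),"F",s["force"].round(1),"gap",round(s["finger_gap"],1),"q",s["q"].round(2))
E
python3 - <<'E'
from h import *
go((504,89,190),105.6)
c=arm.camera_params("side")
print("tin",plane(c,[(455/4+270,12/4+150)],85)); 
w=arm.camera_params("wrist"); s,R=cur(); o=-w["R"].T@w["t"]; print("cam in tool",R.inv().apply(o-s["tcp_pos"]).round(1),"axis",R.inv().apply(w["R"][2]).round(2), w["fx"])
E
```

```text
t 0.1 dp [ 505.8 -496.9   16.1] dr [ -0.1  -0.1 -86.9] tcp [ 184.4 -544.   205.1] F [ 0.7 -0.6 -0.5] gap 85.4 q [-1.35  0.38  0.08  1.27 -0.    1.46]
tin [[ 560.74435735 -190.47113756   85.        ]]
cam in tool [  78.9    0.3 -169. ] axis [-0.3   0.    0.95] 340.838158836866
```

Call:
{"fn": "move_arm", "kwargs": {
  "dp": [
    [506,-497,6],
    [506,-497,6],
    [506,-497,6],
    [506,-497,6],
    [506,-497,6]
  ],
  "dr": [
    [0,0,-87],
    [0,0,-87],
    [0,0,-87],
    [0,0,-87],
    [0,0,-87]
  ],
  "claw": [50,50,50,50,50],
  "newtons": 20
}}

```text
time_s: 0.52
tcp_pos: [278.7, -356.5, 203.7]
eef_rot: [-0.0, 0.888, 0.46, 0.0]
force: [0.9, 0.2, -0.2]
finger_gap: 50.2
finger_force: 0.0
```

```bash
python3 -c "
from h import *
go((504,89,190),105.6)"
```

```text
t 0.52 dp [494.  -72.4  14. ] dr [ -0.   -0.  -50.8] tcp [ 278.7 -356.5  203.7] F [ 0.9  0.2 -0.2] gap 50.2 q [-1.05  0.13 -0.25  1.19  0.    1.14]
```

Call:
{"fn": "move_arm", "kwargs": {
  "dp": [
    [494,-72,0],
    [494,-72,0],
    [494,-72,0],
    [494,-72,0],
    [494,-72,0]
  ],
  "dr": [
    [0,0,-50],
    [0,0,-50],
    [0,0,-50],
    [0,0,-50],
    [0,0,-50]
  ],
  "claw": [50,50,50,50,50]
}}

```text
time_s: 0.93
tcp_pos: [373.8, -171.2, 204.1]
eef_rot: [-0.0, 0.703, 0.711, -0.0]
force: [1.5, 0.0, 1.0]
finger_gap: 49.6
finger_force: 0.0
```

```bash
python3 -c "
from h import *
go((504,89,190),105.6)"
```

```text
t 0.93 dp [258.7 133.3  14.1] dr [ -0.   -0.  -14.9] tcp [ 373.8 -171.2  204.1] F [1.5 0.  1. ] gap 49.6 q [-0.58  0.05 -0.34  1.18 -0.    0.97]
```

Call:
{"fn": "move_arm", "kwargs": {
  "dp": [
    [252,132,0],
    [252,132,0],
    [252,132,0],
    [252,132,0],
    [252,132,0]
  ],
  "dr": [
    [0,0,-15],
    [0,0,-15],
    [0,0,-15],
    [0,0,-15],
    [0,0,-15]
  ],
  "claw": [50,50,50,50,50]
}}

```text
time_s: 1.35
tcp_pos: [469.4, 14.0, 204.0]
eef_rot: [-0.0, 0.606, 0.795, -0.0]
force: [0.9, -0.5, -0.5]
finger_gap: 50.2
finger_force: 0.0
```

```bash
python3 -c "
from h import *
go((504,89,190),105.6)"
```

```text
t 1.35 dp [63.2 53.3 14. ] dr [-0.   0.  -0.2] tcp [469.4  14.  204. ] F [ 0.9 -0.5 -0.5] gap 50.2 q [-0.11  0.17 -0.21  1.2  -0.    1.2 ]
```

Call:
{"fn": "move_arm", "kwargs": {
  "dp": [
    [63,53,14],
    [63,53,14],
    [63,53,14],
    [63,53,14],
    [63,53,14]
  ],
  "dr": [
    [0,0,0],
    [0,0,0],
    [0,0,0],
    [0,0,0],
    [0,0,0]
  ],
  "claw": [50,50,50,50,50]
}}

```text
time_s: 1.77
tcp_pos: [502.9, 86.4, 189.7]
eef_rot: [-0.0, 0.606, 0.795, -0.001]
force: [0.5, 0.0, -0.7]
finger_gap: 49.6
finger_force: 0.0
```

```bash
python3 - <<'E'
from h import *
go((504,89,190),105.6)
c=arm.camera_params("wrist");p,d=arm.grab_frame("wrist");np.savez("w1.npz",p=p,d=d,R=c["R"],t=c["t"]);print(c)
cv2.imwrite("pics/w1.png",p[:,:,::-1])
S=np.array([507,5]);a=np.deg2rad(15.6);ex=np.array([np.cos(a),np.sin(a)]);ey=np.array([-ex[1],ex[0]])
for x,y,z in((19.5,82,71),(19.5,102,71),(0,0,78),(100,105,12),(-100,105,12)): print(x,y,proj(c,np.r_[S+x*ex+y*ey,z]).round())
E
```

```text
t 1.77 dp [ 2.2  1.7 -0.3] dr [-0.1  0.  -0.2] tcp [502.9  86.4 189.7] F [ 0.5  0.  -0.7] gap 49.6 q [ 0.05  0.25 -0.14  1.18 -0.    1.35]
{'fx': 340.838158836866, 'fy': 340.838158836866, 'cx': 319.26295924610764, 'cy': 199.63758057988403, 'R': array([[ 0.96426754,  0.26492603, -0.00152095],
       [ 0.25283805, -0.91852521,  0.30394794],
       [ 0.07912669, -0.29347169, -0.95268743]]), 't': array([-508.73755104,  -82.94232688,  350.82039397])}
19.5 82 [[320. 181.]]
19.5 102 [[320. 159.]]
0 0 [[299. 269.]]
100 105 [[399. 144.]]
-100 105 [[202. 145.]]
```

View pics/w1.png

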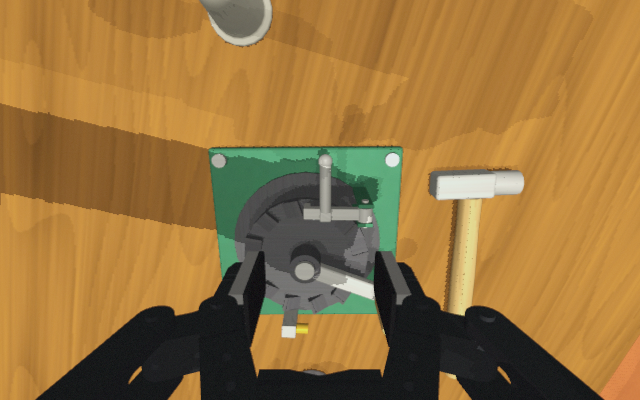

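The wrist picture shows the plate's top corners at (209,148) and (403,148), the hub at (305,270), the pin at column 325 from row 165 to 210 with its ball at (325,160), and the post at (289,331) with the plunger to its right at (302,329).

```bash
python3 - <<'E'
from h import *
w=np.load("w1.npz");c=dict(fx=340.84,fy=340.84,cx=319.26,cy=199.64,R=w["R"],t=w["t"])
P=plane(c,[(209,148),(403,148)],12);e=P[1]-P[0];a=np.arctan2(e[1],e[0]);print("corners",P.round(1).tolist(),np.linalg.norm(e),np.rad2deg(a))
a=np.deg2rad(15.65)
ex=np.array([np.cos(a),np.sin(a)]);ey=np.array([-ex[1],ex[0]])
S1=P.mean(0)[:2]-105*ey; hub=plane(c,[(305,270)],78)[0]; ball=plane(c,[(325,160)],71)[0]; pin=plane(c,[(325,181)],74)[0]
post=plane(c,[(289,331)],74)[0]
print("S corners",S1,"hub",hub,"ball",ball,"pin",pin,"post",post)
for n,q in(("hub",hub),("ball",ball),("pin",pin),("post",post)): r=q[:2]-S1;print(n,r@ex,r@ey)
g=cv2.cvtColor(w["p"],cv2.COLOR_RGB2GRAY); print(g[185,312:338],g[175,312:338])
E
```

```text
corners [[389.6, 78.2, 12.0], [580.1, 130.6, 12.0]] 197.58482981145113 15.376502029483795
S corners [513.20191333   3.28982924] hub [512.46416672   5.69374448  78.        ] ball [502.97413498 108.50885863  71.        ] pin [507.71567683  91.42880354  74.        ] post [514.76542294 -67.08547185  74.        ]
hub -0.06191577631617636 2.5138108482508055
ball 18.53530092817764 104.07734727363875
pin 18.49354238362893 86.3514126803906
post -17.47891139623421 -68.18808709514705
[ 65  65  64  66  58  55  54  78 128 143 155 164 170 173 168 157 148 127
 118  72  64  70  68  66  66  64] [ 79  79  79  81  78  70  68  82 119 133 142 146 153 155 149 147 150 138
 122  93  99  99  98  97  95  79]
```

Call:
{"fn": "move_arm", "kwargs": {
  "dp": [
    [0,5,35],
    [0,5,70],
    [0,5,80],
    [0,5,80],
    [0,5,80]
  ],
  "dr": [
    [0,0,0],
    [0,0,0],
    [0,0,0],
    [0,0,0],
    [0,0,0]
  ],
  "claw": [36,36,36,36,36]
}}

```text
time_s: 2.23
tcp_pos: [507.9, 86.9, 110.8]
eef_rot: [-0.0, 0.607, 0.795, -0.0]
force: [0.8, 0.1, 0.8]
finger_gap: 36.1
finger_force: 0.0
```

```bash
python3 - <<'E'
from h import *
go((508.5,89,52),105.65)
c=arm.camera_params("wrist");p,d=arm.grab_frame("wrist");np.savez("w2.npz",p=p,d=d,R=c["R"],t=c["t"])
cv2.imwrite("pics/w2.png",p[100:400,140:500,::-1])
E
```

```text
t 2.23 dp [ 1.9  1.2 58.8] dr [-0.1 -0.  -0.4] tcp [507.9  86.9 110.8] F [0.8 0.1 0.8] gap 36.1 q [ 0.05  0.31 -0.27  0.99 -0.    1.35]
```

View pics/w2.png

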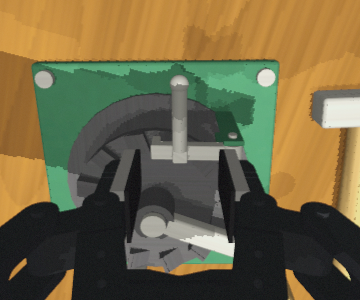

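The pin (crop column 180) lies midway between the fingers (132 to 230), so I can descend.

Call:
{"fn": "move_arm", "kwargs": {
  "dp": [
    [2,1,20],
    [2,1,40],
    [2,1,57],
    [2,1,57],
    [2,1,57]
  ],
  "dr": [
    [0,0,0],
    [0,0,0],
    [0,0,0],
    [0,0,0],
    [0,0,0]
  ],
  "claw": [36,36,36,20,16]
}}

```text
time_s: 2.7
tcp_pos: [509.5, 89.9, 54.5]
eef_rot: [0.0, 0.607, 0.795, 0.0]
force: [1.0, 0.4, 0.4]
finger_gap: 16.2
finger_force: 0.0
```

Call:
{"fn": "move_arm", "kwargs": {
  "dp": [
    [0,0,0],
    [0,0,0],
    [0,0,0],
    [0,0,0],
    [0,0,0]
  ],
  "dr": [
    [0,0,0],
    [0,0,0],
    [0,0,0],
    [0,0,0],
    [0,0,0]
  ],
  "claw": [14,12,5,5,5],
  "newtons": 20
}}

```text
time_s: 3.12
tcp_pos: [509.4, 90.1, 53.8]
eef_rot: [0.0, 0.606, 0.795, 0.0]
force: [-0.1, -0.7, -0.3]
finger_gap: 4.9
finger_force: 0.0
```

```bash
python3 - <<'E'
from h import *
go((508.5,89,52),105.65)
for th in np.arange(0.2,2.15,.2).tolist()+[2.1]:
    f=.165+th; print(round(th,2), "dy",round(36-36.5*np.cos(f),1),"dz",round(-(36.5*np.sin(f)-6),1))
E
```

```text
t 3.12 dp [-0.9 -1.2  1.8] dr [ 0.1  0.  -0.3] tcp [509.4  90.1  53.8] F [-0.1 -0.7 -0.3] gap 4.9 q [ 0.05  0.36 -0.36  0.85 -0.    1.36]
0.2 dy 1.9 dz -7.0
0.4 dy 5.2 dz -13.5
0.6 dy 9.7 dz -19.3
0.8 dy 15.2 dz -24.0
1.0 dy 21.6 dz -27.5
1.2 dy 28.5 dz -29.7
1.4 dy 35.8 dz -30.5
1.6 dy 43.0 dz -29.8
1.8 dy 50.0 dz -27.7
2.0 dy 56.4 dz -24.2
2.1 dy 59.4 dz -22.1
```

```bash
python3 - <<'E'
from h import *
a,_=arm.grab_frame("side");p,d=arm.grab_frame("wrist")
A=cv2.resize(a[150:290,270:430],(480,420),interpolation=cv2.INTER_CUBIC);B=cv2.resize(p[100:400,180:460],(320,343));B=cv2.copyMakeBorder(B,0,77,0,0,0)
cv2.imwrite("pics/m1.png",np.hstack([A,B])[:,:,::-1])
E
```

```text
(no output)
```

View pics/m1.png

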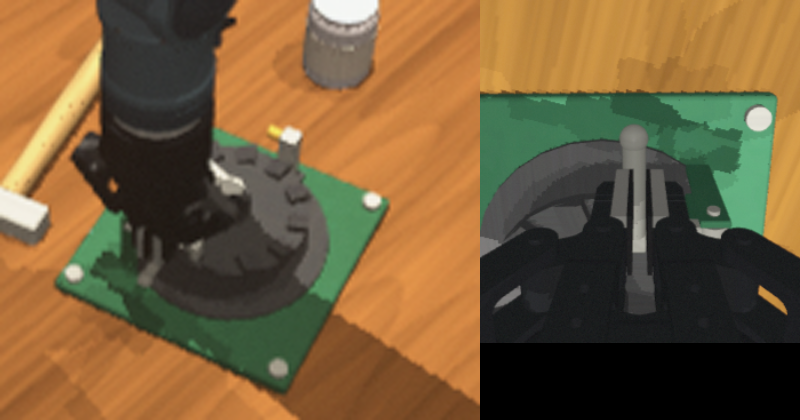

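The side half shows the gripper over the pawl. In the wrist half the pin (column 635) appears between the pads, but the opening reads 4.9 mm, which is too small for a 10 mm pin. I'll check the depths.

```bash
python3 - <<'E'
from h import *
c=arm.camera_params("wrist");p,d=arm.grab_frame("wrist");s,R=cur()
u,v=np.meshgrid(np.arange(640),np.arange(400));X=np.stack([(u-c["cx"])/c["fx"]*d,(v-c["cy"])/c["fy"]*d,d],-1)-c["t"];X=X@c["R"]
T=R.inv().apply((X-s["tcp_pos"]).reshape(-1,3)).reshape(400,640,3)
np.set_printoptions(linewidth=200)
for row in(215,235,250,265,285,310):
    print(row);print(np.c_[np.arange(290,348,3),T[row,290:348:3].round(1),g[row,290:348:3] if 0 else X[row,290:348:3,2].round(1)].T)
print(s["finger_gap"],s["finger_force"])
E
```

```text
215
[[ 2.90e+02  2.93e+02  2.96e+02  2.99e+02  3.02e+02  3.05e+02  3.08e+02  3.11e+02  3.14e+02  3.17e+02  3.20e+02  3.23e+02  3.26e+02  3.29e+02  3.32e+02  3.35e+02  3.38e+02  3.41e+02  3.44e+02
   3.47e+02]
 [-4.00e-01  1.00e-01  2.00e-01  1.00e-01  5.00e-01  2.23e+01  2.28e+01  2.34e+01  2.33e+01  2.32e+01  2.33e+01  2.30e+01  2.00e-01  2.00e-01  2.00e-01  3.00e-01  5.00e-01  6.00e-01 -1.00e-01
   2.00e-01]
 [-1.80e+01 -1.59e+01 -1.39e+01 -1.19e+01 -9.90e+00 -5.40e+00 -3.90e+00 -2.50e+00 -1.10e+00  3.00e-01  1.60e+00  3.00e+00  5.70e+00  7.70e+00  9.70e+00  1.16e+01  1.35e+01  1.55e+01  1.76e+01
   1.95e+01]
 [ 4.19e+01  4.05e+01  4.04e+01  4.06e+01  3.96e+01 -1.96e+01 -2.10e+01 -2.27e+01 -2.24e+01 -2.20e+01 -2.22e+01 -2.15e+01  4.04e+01  4.03e+01  4.03e+01  3.99e+01  3.94e+01  3.91e+01  4.10e+01
   4.03e+01]
 [ 1.14e+01  1.29e+01  1.29e+01  1.27e+01  1.37e+01  7.30e+01  7.43e+01  7.60e+01  7.57e+01  7.53e+01  7.55e+01  7.48e+01  1.29e+01  1.30e+01  1.30e+01  1.34e+01  1.39e+01  1.42e+01  1.23e+01
   1.30e+01]]
235
[[ 2.90e+02  2.93e+02  2.96e+02  2.99e+02  3.02e+02  3.05e+02  3.0
[... 4701 characters left out ...]
1]
 [-8.000e+00 -7.000e+00 -6.100e+00 -5.000e+00 -4.100e+00 -3.300e+00 -2.700e+00 -1.700e+00 -1.400e+00  1.000e-01  1.700e+00  3.200e+00  3.800e+00  4.800e+00  5.600e+00  6.200e+00  7.200e+00
   8.100e+00  9.000e+00  1.000e+01]
 [-7.670e+01 -7.780e+01 -7.690e+01 -7.860e+01 -7.760e+01 -7.570e+01 -6.540e+01 -6.300e+01 -1.990e+01 -2.000e+01 -1.940e+01 -1.970e+01 -5.820e+01 -6.400e+01 -6.980e+01 -7.710e+01 -7.670e+01
  -7.750e+01 -7.840e+01 -7.690e+01]
 [ 1.300e+02  1.312e+02  1.302e+02  1.319e+02  1.309e+02  1.291e+02  1.187e+02  1.163e+02  7.320e+01  7.330e+01  7.270e+01  7.300e+01  1.115e+02  1.173e+02  1.231e+02  1.305e+02  1.300e+02
   1.309e+02  1.317e+02  1.303e+02]]
5.057155807353894 0.0
```

```bash
python3 - <<'E'
from h import *
c=arm.camera_params("wrist");p,d=arm.grab_frame("wrist");s,R=cur()
u,v=np.meshgrid(np.arange(640),np.arange(400));X=(np.stack([(u-c["cx"])/c["fx"]*d,(v-c["cy"])/c["fy"]*d,d],-1)-c["t"])@c["R"]
T=R.inv().apply((X-s["tcp_pos"]).reshape(-1,3)).reshape(400,640,3)
for col in(301,307,332,336): print(col,[(r,*T[r,col].round(0)) for r in range(228,262,3)])
print(s["tcp_pos"],s["q"],s["finger_gap"])
print(p[228:262:3,332].tolist())
E
```

```text
301 [(228, np.float64(-7.0), np.float64(-11.0), np.float64(36.0)), (231, np.float64(-10.0), np.float64(-11.0), np.float64(38.0)), (234, np.float64(-12.0), np.float64(-11.0), np.float64(38.0)), (237, np.float64(-14.0), np.float64(-11.0), np.float64(37.0)), (240, np.float64(-16.0), np.float64(-11.0), np.float64(37.0)), (243, np.float64(-18.0), np.float64(-11.0), np.float64(37.0)), (246, np.float64(-20.0), np.float64(-11.0), np.float64(37.0)), (249, np.float64(11.0), np.float64(-7.0), np.float64(-31.0)), (252, np.float64(11.0), np.float64(-7.0), np.float64(-35.0)), (255, np.float64(11.0), np.float64(-7.0), np.float64(-37.0)), (258, np.float64(10.0), np.float64(-6.0), np.float64(-39.0)), (261, np.float64(11.0), np.float64(-6.0), np.float64(-44.0))]
307 [(228, np.float64(17.0), np.float64(-4.0), np.float64(-23.0)), (231, np.float64(16.0), np.float64(-4.0), np.float64(-23.0)), (234, np.float64(14.0), np.float64(-4.0), np.float64(-23.0)), (237, np.float64(12.0), np.float64(-5.0), np.float64(-22.0)), (240, np.float64(11.0), np.float64(-5.0), np.float64(-22.0)), (243, np.float64(9.0), np.floa
[... 1516 characters left out ...]
0)), (246, np.float64(-20.0), np.float64(12.0), np.float64(36.0)), (249, np.float64(11.0), np.float64(9.0), np.float64(-31.0)), (252, np.float64(11.0), np.float64(9.0), np.float64(-35.0)), (255, np.float64(11.0), np.float64(8.0), np.float64(-37.0)), (258, np.float64(11.0), np.float64(8.0), np.float64(-41.0)), (261, np.float64(10.0), np.float64(8.0), np.float64(-42.0))]
[508.89692112  90.10278471  53.27020479] [ 5.25169754e-02  3.61962142e-01 -3.57093115e-01  8.51720698e-01
 -1.03820409e-04  1.35555372e+00] 4.6297090586987695
[[64, 124, 89], [52, 55, 54], [87, 86, 85], [89, 87, 88], [87, 86, 86], [64, 64, 62], [60, 60, 59], [97, 95, 91], [96, 95, 90], [96, 95, 91], [95, 93, 89], [98, 95, 92]]
```

The depth image shows the fingertips 31 mm behind the reported TCP, about 8 mm above the top of the pin. I'll open, go about 24 mm deeper and close again.

Call:
{"fn": "move_arm", "kwargs": {
  "dp": [
    [0,-1,0],
    [0,-1,0],
    [0,-1,8],
    [0,-1,16],
    [0,-1,24]
  ],
  "dr": [
    [0,0,0],
    [0,0,0],
    [0,0,0],
    [0,0,0],
    [0,0,0]
  ],
  "claw": [28,28,28,28,28]
}}

```text
time_s: 3.73
tcp_pos: [507.7, 89.8, 28.2]
eef_rot: [-0.0, 0.606, 0.795, -0.0]
force: [0.4, 0.3, 0.4]
finger_gap: 28.4
finger_force: 0.0
```

Call:
{"fn": "move_arm", "kwargs": {
  "dp": [
    [0,0,0],
    [0,0,0],
    [0,0,0],
    [0,0,0],
    [0,0,0]
  ],
  "dr": [
    [0,0,0],
    [0,0,0],
    [0,0,0],
    [0,0,0],
    [0,0,0]
  ],
  "claw": [16,14,5,5,5]
}}

```text
time_s: 4.15
tcp_pos: [507.0, 89.8, 29.0]
eef_rot: [-0.001, 0.606, 0.795, -0.001]
force: [-2.8, -0.7, -0.9]
finger_gap: 9.1
finger_force: 19.7
```

Call:
{"fn": "move_arm", "kwargs": {
  "dp": [
    [0,1,-3.5],
    [0,2,-7],
    [0,3.5,-10.5],
    [0,5,-13.5],
    [0,7.5,-16.5]
  ],
  "dr": [
    [0,0,0],
    [0,0,0],
    [0,0,0],
    [0,0,0],
    [0,0,0]
  ],
  "claw": [5,5,5,5,5]
}}

```text
time_s: 4.57
tcp_pos: [513.0, 91.5, 45.7]
eef_rot: [-0.001, 0.606, 0.795, -0.002]
force: [-8.1, -3.4, 1.7]
finger_gap: 9.1
finger_force: 19.6
```

Call:
{"fn": "move_arm", "kwargs": {
  "dp": [
    [0,1.5,-4],
    [0,4,-7],
    [0,7,-10],
    [0,10,-12],
    [0,13,-13.5]
  ],
  "dr": [
    [0,0,0],
    [0,0,0],
    [0,0,0],
    [0,0,0],
    [0,0,0]
  ],
  "claw": [5,5,5,5,5]
}}

```text
time_s: 4.98
tcp_pos: [527.3, 95.6, 60.2]
eef_rot: [-0.0, 0.606, 0.795, -0.0]
force: [-8.1, -1.0, 7.3]
finger_gap: 8.7
finger_force: 20.0
```

Call:
{"fn": "move_arm", "kwargs": {
  "dp": [
    [0,2,-3.5],
    [0,5.5,-4.5],
    [0,9,-5],
    [0,12.5,-5],
    [0,16,-5]
  ],
  "dr": [
    [0,0,0],
    [0,0,0],
    [0,0,0],
    [0,0,0],
    [0,0,0]
  ],
  "claw": [5,5,5,5,5]
}}

```text
time_s: 5.4
tcp_pos: [543.8, 99.9, 65.1]
eef_rot: [0.0, 0.606, 0.795, 0.0]
force: [-4.7, 2.9, 3.7]
finger_gap: 8.8
finger_force: 21.1
```

Call:
{"fn": "move_arm", "kwargs": {
  "dp": [
    [0,4,0],
    [0,7.5,0.5],
    [0,11,1.5],
    [0,14,2.5],
    [0,17,4]
  ],
  "dr": [
    [0,0,0],
    [0,0,0],
    [0,0,0],
    [0,0,0],
    [0,0,0]
  ],
  "claw": [5,5,5,5,5]
}}

```text
time_s: 5.82
tcp_pos: [559.8, 104.3, 60.1]
eef_rot: [-0.0, 0.606, 0.795, 0.0]
force: [-4.2, 1.8, -0.4]
finger_gap: 9.0
finger_force: 20.7
```

Call:
{"fn": "move_arm", "kwargs": {
  "dp": [
    [0,2,1.5],
    [0,4,3],
    [0,6,5],
    [0,6,5],
    [0,6,5]
  ],
  "dr": [
    [0,0,0],
    [0,0,0],
    [0,0,0],
    [0,0,0],
    [0,0,0]
  ],
  "claw": [5,5,5,5,5]
}}

```text
time_s: 6.23
tcp_pos: [564.4, 105.5, 55.6]
eef_rot: [-0.001, 0.606, 0.795, -0.001]
force: [-7.1, 1.7, 8.6]
finger_gap: 8.9
finger_force: 21.9
```

It appears to bear on its rest. I'll open and rise.

Call:
{"fn": "move_arm", "kwargs": {
  "dp": [
    [0,0,0],
    [0,0,0],
    [0,0,-10],
    [0,0,-30],
    [0,0,-70]
  ],
  "dr": [
    [0,0,0],
    [0,0,0],
    [0,0,0],
    [0,0,0],
    [0,0,0]
  ],
  "claw": [22,28,28,28,28]
}}

```text
time_s: 6.65
tcp_pos: [562.6, 104.8, 122.3]
eef_rot: [-0.002, 0.607, 0.795, -0.003]
force: [0.4, -0.2, -0.2]
finger_gap: 28.4
finger_force: 0.0
```

```bash
python3 - <<'E'
from h import *
s,R=cur();c=arm.camera_params("wrist");p,d=arm.grab_frame("wrist");a,_=arm.grab_frame("side");np.savez("w3.npz",p=p,d=d,R=c["R"],t=c["t"])
A=cv2.resize(a[150:290,270:430],(400,350),interpolation=cv2.INTER_CUBIC)
cv2.imwrite("pics/m2.png",np.hstack([A,p[50:400,140:540]])[:,:,::-1])
S=np.array([512,5])
for w in (-6,-66): 
    k=S+85*np.array([np.cos(np.deg2rad(w)),np.sin(np.deg2rad(w))]); go((*k,150),(w-90)%360); go((*k,150),w+90)
E
```

```text
t 6.75 dp [-112.4   -3.9  -17.5] dr [-1.000e-01  1.000e+00 -1.587e+02] tcp [570.8 105.6 132.2] F [ 1.6 -0.4  0.7] gap 27.8 q [ 0.07  0.41 -0.07  1.08 -0.    1.38]
t 6.75 dp [-112.4   -3.9  -17.5] dr [ 0.7  0.1 21.3] tcp [570.8 105.6 132.2] F [ 1.6 -0.4  0.7] gap 27.8 q [ 0.07  0.41 -0.07  1.08 -0.    1.38]
t 6.75 dp [-165.6  -70.3  -18.2] dr [  0.4   0.7 -98.7] tcp [570.8 105.6 132.2] F [ 1.6 -0.4  0.7] gap 27.8 q [ 0.07  0.41 -0.07  1.08 -0.    1.38]
t 6.75 dp [-165.6  -70.3  -18.2] dr [ 0.7 -0.3 81.3] tcp [570.8 105.6 132.2] F [ 1.6 -0.4  0.7] gap 27.8 q [ 0.07  0.41 -0.07  1.08 -0.    1.38]
```

View pics/m2.png

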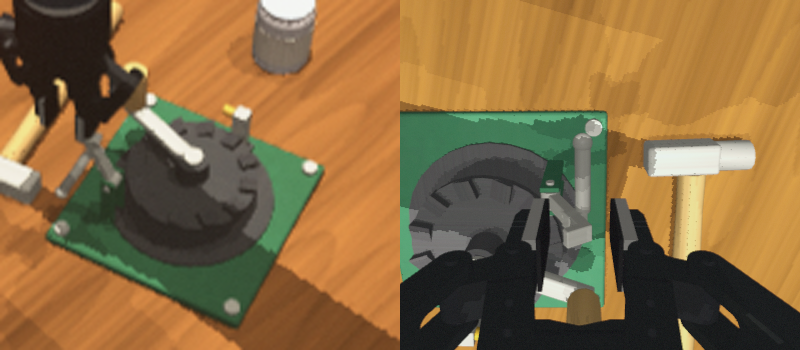

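The side half shows the pawl laid over on its rest beyond the hinge and the crank still at its start. The wrist half shows the pin clear at (583,170). Next is the knob.

Call:
{"fn": "move_arm", "kwargs": {
  "dp": [
    [-113,-4,0],
    [-113,-4,0],
    [-113,-4,0],
    [-113,-4,0],
    [-113,-4,0]
  ],
  "dr": [
    [0,0,-30],
    [0,0,-30],
    [0,0,-30],
    [0,0,-30],
    [0,0,-30]
  ],
  "claw": [60,60,60,60,60]
}}

```text
time_s: 7.17
tcp_pos: [593.2, -7.4, 126.0]
eef_rot: [0.002, 0.38, 0.925, -0.0]
force: [-0.1, -0.2, -0.5]
finger_gap: 60.2
finger_force: 0.0
```

```bash
python3 - <<'E'
from h import *
go((597,-4,50),135.6)
s,R=cur();c=arm.camera_params("wrist");p,d=arm.grab_frame("wrist")
u,v=np.meshgrid(np.arange(640),np.arange(400));X=(np.stack([(u-c["cx"])/c["fx"]*d,(v-c["cy"])/c["fy"]*d,d],-1)-c["t"])@c["R"]
m=(abs(X[...,2]-118)<4)&(np.hypot(X[...,0]-597,X[...,1]+4)<25); q=X[m]; print("knobtop px",m.sum(),q.mean(0) if m.any() else "", q.min(0),q.max(0))
m=(abs(X[...,2]-78)<3)&(np.hypot(X[...,0]-512,X[...,1]-5)<25);print("hub",m.sum(),X[m].mean(0) if m.any() else "")
E
```

```text
t 7.17 dp [-0.1  5.  76. ] dr [ 0.1  0.2 -0.2] tcp [593.2  -7.4 126. ] F [-0.1 -0.2 -0.5] gap 60.2 q [-0.12  0.44 -0.03  1.1  -0.    0.66]
knobtop px 1472 [595.52524129  -3.63877541 118.45713739] [583.72497267 -17.05149907 114.00706005] [608.4612848    8.22079606 120.80650604]
hub 702 [512.31146453   4.2001086   76.99589925]
```

Call:
{"fn": "move_arm", "kwargs": {
  "dp": [
    [0,4.5,25],
    [0,4.5,50],
    [0,4.5,72],
    [0,4.5,72],
    [0,4.5,72]
  ],
  "dr": [
    [0,0,0],
    [0,0,0],
    [0,0,0],
    [0,0,0],
    [0,0,0]
  ],
  "claw": [60,60,60,40,34]
}}

```text
time_s: 7.63
tcp_pos: [593.6, -1.1, 52.7]
eef_rot: [-0.001, 0.38, 0.925, -0.0]
force: [0.0, -0.2, 0.4]
finger_gap: 36.4
finger_force: 0.0
```

Call:
{"fn": "move_arm", "kwargs": {
  "dp": [
    [0,0,0],
    [0,0,0],
    [0,0,0],
    [0,0,0],
    [0,0,0]
  ],
  "dr": [
    [0,0,0],
    [0,0,0],
    [0,0,0],
    [0,0,0],
    [0,0,0]
  ],
  "claw": [30,26,20,20,20]
}}

```text
time_s: 8.05
tcp_pos: [595.0, -1.7, 54.7]
eef_rot: [0.001, 0.38, 0.925, -0.0]
force: [-3.7, -2.7, 7.0]
finger_gap: 25.4
finger_force: 20.2
```

```bash
python3 - <<'E'
from h import *
go((596.2,-4.4,54),135.6)
s,R=cur();S=np.array([512.2,4.5]);p=s["tcp_pos"][:2]-S;print("knob r,ang",np.hypot(*p),np.rad2deg(np.arctan2(p[1],p[0])))
th0=-6
for k in range(6,76,6):
    a=np.deg2rad(th0-k);t0=np.deg2rad(th0);d=85*np.array([np.cos(a)-np.cos(t0),np.sin(a)-np.sin(t0),0]);print(k,R.inv().apply(d).round(1))
E
```

```text
t 8.05 dp [-2.8 -1.1  0.8] dr [ 0.   0.1 -0.3] tcp [595.   -1.7  54.7] F [-3.7 -2.7  7. ] gap 25.4 q [-0.11  0.5  -0.13  0.94 -0.    0.67]
knob r,ang 82.98924206876738 -4.25196746389203
6 [-5.2 -7.2  0. ]
12 [ -9.6 -15.    0. ]
18 [-13.2 -23.1   0. ]
24 [-15.9 -31.6   0. ]
30 [-17.7 -40.3   0. ]
36 [-18.5 -49.2   0. ]
42 [-18.5 -58.    0. ]
48 [-17.5 -66.9   0. ]
54 [-15.6 -75.6  -0. ]
60 [-12.8 -84.   -0. ]
66 [ -9.2 -92.1  -0. ]
72 [ -4.7 -99.8  -0. ]
```

Call:
{"fn": "move_arm", "kwargs": {
  "dp": [
    [-2.7,-3.5,-1],
    [-5.2,-7.2,-2],
    [-7.5,-11,-2],
    [-9.6,-15,-2],
    [-11.5,-19,-2]
  ],
  "dr": [
    [0,0,0],
    [0,0,0],
    [0,0,0],
    [0,0,0],
    [0,0,0]
  ],
  "claw": [20,20,20,20,20]
}}

```text
time_s: 8.47
tcp_pos: [590.3, -23.1, 55.0]
eef_rot: [0.001, 0.38, 0.925, 0.001]
force: [4.1, 2.9, -8.5]
finger_gap: 25.7
finger_force: 20.4
```

Call:
{"fn": "move_arm", "kwargs": {
  "dp": [
    [-2.3,-5.5,1],
    [-4.2,-11.5,1],
    [-5.6,-18,1],
    [-6.5,-24,1],
    [-7,-30,1]
  ],
  "dr": [
    [0,0,0],
    [0,0,0],
    [0,0,0],
    [0,0,0],
    [0,0,0]
  ],
  "claw": [20,20,20,20,20]
}}

```text
time_s: 8.88
tcp_pos: [574.8, -50.5, 54.9]
eef_rot: [0.002, 0.38, 0.925, 0.0]
force: [4.9, 2.6, -4.1]
finger_gap: 25.6
finger_force: 20.8
```

```bash
cat >> h.py <<'E'
def knob():
    s,R=cur();S=np.array([512.2,4.5]);p=s["tcp_pos"][:2]-S; an=np.arctan2(p[1],p[0]); er=np.r_[p/np.hypot(*p),0]; et=np.array([er[1],-er[0],0])
    print("r,ang",np.hypot(*p),np.rad2deg(an),"F rad",s["force"]@er,"F tang(cw)",s["force"]@et,"Fz",s["force"][2]); print("tool dir radial",R.inv().apply(er).round(2),"cw",R.inv().apply(et).round(2))
    for k in(3,6,9,12,15,18,21,24): 
        a=an-np.deg2rad(k);print(k,R.inv().apply(85*np.array([np.cos(a)-np.cos(an),np.sin(a)-np.sin(an),0])).round(1))
E
python3 -c "
from h import *
knob()"
```

```text
r,ang 83.3230232067246 -41.315545327037945 F rad 1.9524286389871102 F tang(cw) -5.1605749062851265 Fz -4.085442757994747
tool dir radial [-1.    0.06  0.  ] cw [-0.06 -1.   -0.  ]
3 [-0.1 -4.4 -0. ]
6 [-0.1 -8.9 -0. ]
9 [  0.3 -13.3  -0. ]
12 [  0.8 -17.8  -0. ]
15 [  1.6 -22.1  -0. ]
18 [  2.6 -26.5  -0. ]
21 [  3.8 -30.7  -0.1]
24 [  5.3 -34.9  -0.1]
```

Call:
{"fn": "move_arm", "kwargs": {
  "dp": [
    [0,-4.5,0],
    [0,-9,0],
    [0.3,-13,0],
    [0.8,-16,0],
    [1,-18,0]
  ],
  "dr": [
    [0,0,0],
    [0,0,0],
    [0,0,0],
    [0,0,0],
    [0,0,0]
  ],
  "claw": [20,20,20,20,20]
}}

```text
time_s: 9.3
tcp_pos: [561.1, -63.4, 54.9]
eef_rot: [0.002, 0.381, 0.925, -0.001]
force: [4.5, -0.5, -4.7]
finger_gap: 25.1
finger_force: 20.8
```

```bash
python3 -c "
from h import *
knob()"
```

```text
r,ang 83.65091907856149 -54.25403293885793 F rad 3.0436706387027903 F tang(cw) -3.30326419280705 Fz -4.730233418826558
tool dir radial [-0.99 -0.17  0.  ] cw [ 0.17 -0.99 -0.  ]
3 [ 0.9 -4.4 -0. ]
6 [ 1.9 -8.7 -0. ]
9 [  3.2 -12.9  -0. ]
12 [  4.8 -17.1  -0. ]
15 [  6.5 -21.2  -0. ]
18 [  8.4 -25.2  -0. ]
21 [ 10.6 -29.1  -0. ]
24 [ 13.  -32.9  -0. ]
```

Call:
{"fn": "move_arm", "kwargs": {
  "dp": [
    [0.4,-2,0],
    [0.9,-4,0],
    [1.3,-6,0],
    [1.8,-8,0],
    [2.2,-10,0]
  ],
  "dr": [
    [0,0,0],
    [0,0,0],
    [0,0,0],
    [0,0,0],
    [0,0,0]
  ],
  "claw": [20,20,20,20,20]
}}

```text
time_s: 9.72
tcp_pos: [552.5, -69.1, 54.9]
eef_rot: [0.002, 0.381, 0.925, -0.001]
force: [3.7, -1.4, -3.6]
finger_gap: 25.4
finger_force: 20.8
```

```bash
python3 -c "
from h import *
knob()"
```

```text
r,ang 83.89383540231864 -61.26068500906604 F rad 3.012510691046314 F tang(cw) -2.569452006030403 Fz -3.597954349274004
tool dir radial [-0.96 -0.28  0.  ] cw [ 0.28 -0.96 -0.  ]
3 [ 1.4 -4.2 -0. ]
6 [ 3.  -8.4 -0. ]
9 [  4.8 -12.4  -0. ]
12 [  6.8 -16.4  -0. ]
15 [  9.  -20.3  -0. ]
18 [ 11.5 -24.   -0. ]
21 [ 14.1 -27.6  -0. ]
24 [ 16.9 -31.1  -0.1]
```

Friction is about 2.5 N and there is no contact yet. I'll step about 1 mm per row.

Call:
{"fn": "move_arm", "kwargs": {
  "dp": [
    [0.3,-1,0],
    [0.7,-2,0],
    [1,-3,0],
    [1.4,-4,0],
    [1.4,-4,0]
  ],
  "dr": [
    [0,0,0],
    [0,0,0],
    [0,0,0],
    [0,0,0],
    [0,0,0]
  ],
  "claw": [20,20,20,20,20]
}}

```text
time_s: 10.13
tcp_pos: [548.6, -71.2, 54.9]
eef_rot: [0.002, 0.381, 0.925, -0.002]
force: [5.0, -3.3, -4.3]
finger_gap: 25.5
finger_force: 20.8
```

```bash
python3 -c "
from h import *
knob()" | head -1
```

```text
r,ang 83.9713432563 -64.34735550309362 F rad 5.1671481763367835 F tang(cw) -3.0466989027358586 Fz -4.30074023486957
```

Call:
{"fn": "move_arm", "kwargs": {
  "dp": [
    [0,-1,0],
    [0.2,-1.8,0],
    [0.4,-2.6,0],
    [0.6,-3.4,0],
    [0.6,-3.4,0]
  ],
  "dr": [
    [0,0,0],
    [0,0,0],
    [0,0,0],
    [0,0,0],
    [0,0,0]
  ],
  "claw": [20,20,20,20,20]
}}

```text
time_s: 10.55
tcp_pos: [545.5, -72.6, 54.9]
eef_rot: [0.001, 0.38, 0.925, -0.001]
force: [3.8, -3.8, -3.4]
finger_gap: 25.6
finger_force: 20.8
```

```bash
python3 - <<'E'
from h import *
knob()
c=arm.camera_params("side");a,_=arm.grab_frame("side")
cv2.imwrite("pics/s3.png",cv2.resize(a[170:260,300:420,::-1],None,fx=5,fy=5,interpolation=cv2.INTER_CUBIC))
E
```

```text
r,ang 84.00838349252786 -66.68200301844422 F rad 4.98014890619546 F tang(cw) -2.0232437278704265 Fz -3.4335094286966505
tool dir radial [-0.93 -0.37  0.  ] cw [ 0.37 -0.93 -0.  ]
3 [ 1.8 -4.1 -0. ]
6 [ 3.8 -8.1 -0. ]
9 [  5.9 -11.9  -0. ]
12 [  8.3 -15.7  -0. ]
15 [ 10.9 -19.3  -0. ]
18 [ 13.7 -22.8  -0. ]
21 [ 16.6 -26.1  -0. ]
24 [ 19.7 -29.3  -0. ]
```

View pics/s3.png

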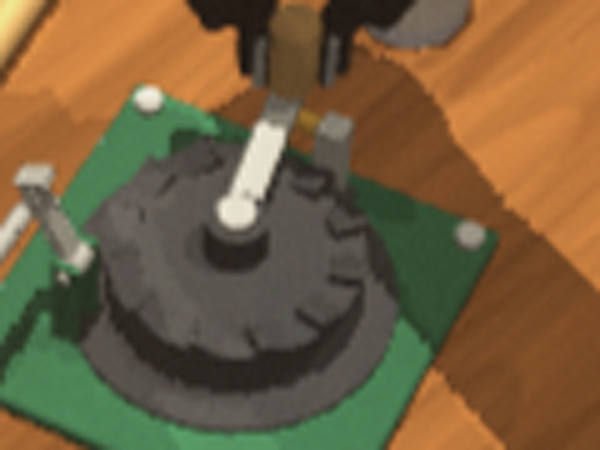

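The crop shows the plunger at (302,118) right at the arm's edge at (297,112), so contact is very near. I'll take small steps.

Call:
{"fn": "move_arm", "kwargs": {
  "dp": [
    [0.2,-0.6,0],
    [0.4,-1.2,0],
    [0.5,-1.8,0],
    [0.5,-1.8,0],
    [0.5,-1.8,0]
  ],
  "dr": [
    [0,0,0],
    [0,0,0],
    [0,0,0],
    [0,0,0],
    [0,0,0]
  ],
  "claw": [20,20,20,20,20]
}}

```text
time_s: 11.02
tcp_pos: [544.2, -73.2, 54.9]
eef_rot: [0.002, 0.38, 0.925, -0.001]
force: [4.7, -2.2, -3.4]
finger_gap: 25.3
finger_force: 20.8
```

```bash
python3 -c "
from h import *
knob()" | head -1
```

```text
r,ang 84.00786292870806 -67.61531038195918 F rad 3.8014049673889696 F tang(cw) -3.5337952947773643 Fz -3.397383695015442
```

Call:
{"fn": "move_arm", "kwargs": {
  "dp": [
    [0.3,-0.7,0],
    [0.6,-1.4,0],
    [0.8,-1.9,0],
    [0.8,-1.9,0],
    [0.8,-1.9,0]
  ],
  "dr": [
    [0,0,0],
    [0,0,0],
    [0,0,0],
    [0,0,0],
    [0,0,0]
  ],
  "claw": [20,20,20,20,20]
}}

```text
time_s: 11.43
tcp_pos: [543.1, -73.7, 54.9]
eef_rot: [0.002, 0.38, 0.925, -0.0]
force: [6.9, -1.6, -5.5]
finger_gap: 25.6
finger_force: 20.7
```

```bash
python3 -c "
from h import *
knob()" | head -1
```

```text
r,ang 84.10302878127285 -68.47078777541535 F rad 3.9982771648545388 F tang(cw) -5.852437961493558 Fz -5.524149772382495
```

Call:
{"fn": "move_arm", "kwargs": {
  "dp": [
    [0.3,-0.7,0],
    [0.6,-1.4,0],
    [0.9,-2.1,0],
    [0.9,-2.1,0],
    [0.9,-2.1,0]
  ],
  "dr": [
    [0,0,0],
    [0,0,0],
    [0,0,0],
    [0,0,0],
    [0,0,0]
  ],
  "claw": [20,20,20,20,20]
}}

```text
time_s: 11.85
tcp_pos: [541.7, -74.2, 55.0]
eef_rot: [0.003, 0.38, 0.925, 0.0]
force: [8.9, -0.7, -6.4]
finger_gap: 25.5
finger_force: 20.6
```

```bash
python3 -c "
from h import *
knob()" | head -1
```

```text
r,ang 84.08909812650042 -69.43126758054609 F rad 3.7714173428232574 F tang(cw) -8.136011916050073 Fz -6.444714164647841
```

Call:
{"fn": "move_arm", "kwargs": {
  "dp": [
    [0.2,-0.5,0],
    [0.5,-1,0],
    [0.5,-1.2,0],
    [0.5,-1.2,0],
    [0.5,-1.2,0]
  ],
  "dr": [
    [0,0,0],
    [0,0,0],
    [0,0,0],
    [0,0,0],
    [0,0,0]
  ],
  "claw": [20,20,20,20,20]
}}

```text
time_s: 12.27
tcp_pos: [541.2, -74.5, 55.0]
eef_rot: [0.003, 0.38, 0.925, 0.001]
force: [10.2, -0.0, -8.4]
finger_gap: 25.5
finger_force: 20.5
```

```bash
python3 -c "
from h import *
knob()" | head -1
```

```text
r,ang 84.11509723065087 -69.86061522404546 F rad 3.545290868781776 F tang(cw) -9.529819687109269 Fz -8.410339494040102
```

Call:
{"fn": "move_arm", "kwargs": {
  "dp": [
    [0,0,0],
    [0,0,0],
    [0,0,0],
    [0,0,-20],
    [0,0,-50]
  ],
  "dr": [
    [0,0,0],
    [0,0,0],
    [0,0,0],
    [0,0,0],
    [0,0,0]
  ],
  "claw": [40,46,46,46,46]
}}

```text
time_s: 12.68
tcp_pos: [533.6, -73.0, 101.7]
eef_rot: [-0.004, 0.38, 0.925, -0.001]
force: [-0.1, 0.3, -0.9]
finger_gap: 46.2
finger_force: 0.0
```

Call:
{"fn": "move_arm", "kwargs": {
  "dp": [
    [0,0,-25],
    [0,0,-25],
    [0,0,-25]
  ],
  "dr": [
    [0,0,0],
    [0,0,0],
    [0,0,0]
  ],
  "claw": [46,46,46]
}}

```text
time_s: 12.93
tcp_pos: [538.6, -74.2, 130.9]
eef_rot: [0.002, 0.38, 0.925, -0.0]
force: [-0.3, -0.0, 0.7]
finger_gap: 45.8
finger_force: 0.0
```

```bash
python3 - <<'E'
from h import *
def pc(n):
    c=arm.camera_params(n);p,d=arm.grab_frame(n)
    u,v=np.meshgrid(np.arange(640),np.arange(400));return p,(np.stack([(u-c["cx"])/c["fx"]*d,(v-c["cy"])/c["fy"]*d,d],-1)-c["t"])@c["R"]
p,X=pc("wrist")
S=np.array([512.2,4.5])
m=(abs(X[...,2]-118)<3)&(np.hypot(X[...,0]-541,X[...,1]+75)<22);q=X[m].mean(0);r=q[:2]-S;print("knob",q,m.sum(),np.hypot(*r),np.rad2deg(np.arctan2(r[1],r[0])))
a=np.deg2rad(15.65);ex=np.array([np.cos(a),np.sin(a)]);ey=np.array([-ex[1],ex[0]])
pin=S+(55.5+23.3)*ex+82*ey;print("pin over",pin)
go((*pin,130),105.6)
E
```

```text
knob [544.77282729 -73.11537555 118.53440583] 1356 84.17324752781806 -67.23367949588791
pin over [565.95834948 104.71716351]
t 12.98 dp [105.3 147.   -0.7] dr [-0.   0.  29.7] tcp [537.5 -73.8 129.4] F [0.4 0.4 0.3] gap 45.8 q [-0.25  0.35 -0.17  1.06 -0.    0.53]
```

Call:
{"fn": "move_arm", "kwargs": {
  "dp": [
    [105,147,0],
    [105,147,0],
    [105,147,0],
    [105,147,0],
    [105,147,0]
  ],
  "dr": [
    [0,0,30],
    [0,0,30],
    [0,0,30],
    [0,0,30],
    [0,0,30]
  ],
  "claw": [36,36,36,36,36]
}}

```text
time_s: 13.4
tcp_pos: [564.8, 107.2, 127.3]
eef_rot: [-0.002, 0.608, 0.794, -0.001]
force: [0.7, -0.2, 0.5]
finger_gap: 36.0
finger_force: 0.0
```

```bash
python3 - <<'E'
from h import *
go((564.5,105.5,56),105.6)
c=arm.camera_params("side");a,_=arm.grab_frame("side");p,_=arm.grab_frame("wrist")
A=cv2.resize(a[170:260,300:420],None,fx=4,fy=4,interpolation=cv2.INTER_CUBIC)
cv2.imwrite("pics/s4.png",np.hstack([A,p[40:400,180:500]])[:,:,::-1])
E
```

```text
t 13.4 dp [-1.6 -0.5 71.3] dr [-0.2 -0.1 -0.5] tcp [564.8 107.2 127.3] F [ 0.7 -0.2  0.5] gap 36.0 q [ 0.08  0.41 -0.07  1.09  0.    1.38]
```

View pics/s4.png

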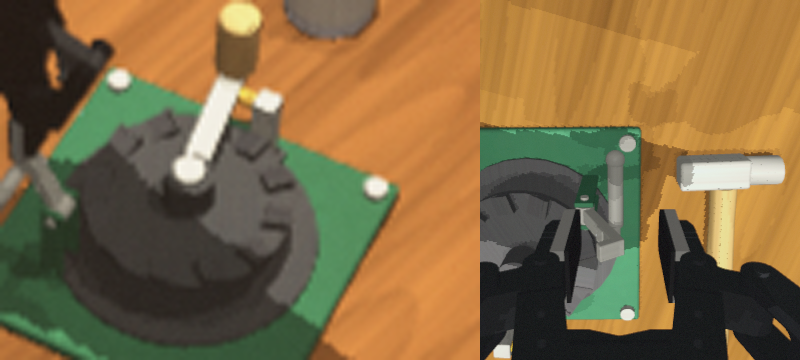

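The side half shows the arm's edge touching the brass plunger at (245,95). The wrist half shows the pin (615,200) between the fingers. I'll descend and grip.

Call:
{"fn": "move_arm", "kwargs": {
  "dp": [
    [-1,0,25],
    [-1.5,-0.5,50],
    [-1.5,-0.5,71],
    [-1.5,-0.5,71],
    [-1.5,-0.5,71]
  ],
  "dr": [
    [0,0,0],
    [0,0,0],
    [0,0,0],
    [0,0,0],
    [0,0,0]
  ],
  "claw": [36,36,36,22,18]
}}

```text
time_s: 13.92
tcp_pos: [563.6, 102.1, 56.2]
eef_rot: [-0.002, 0.607, 0.795, -0.002]
force: [0.7, -0.3, 0.0]
finger_gap: 17.8
finger_force: 0.0
```

Call:
{"fn": "move_arm", "kwargs": {
  "dp": [
    [0,0,0],
    [0,0,0],
    [0,0,0],
    [0,0,0],
    [0,0,0]
  ],
  "dr": [
    [0,0,0],
    [0,0,0],
    [0,0,0],
    [0,0,0],
    [0,0,0]
  ],
  "claw": [14,12,5,5,5]
}}

```text
time_s: 14.33
tcp_pos: [565.2, 102.2, 59.0]
eef_rot: [-0.0, 0.606, 0.795, -0.001]
force: [-5.0, -2.9, 2.0]
finger_gap: 8.9
finger_force: 20.8
```

Call:
{"fn": "move_arm", "kwargs": {
  "dp": [
    [0,-3,-2.3],
    [0,-6,-4.2],
    [0,-9.5,-5.8],
    [0,-13,-7],
    [0,-17,-8]
  ],
  "dr": [
    [0,0,0],
    [0,0,0],
    [0,0,0],
    [0,0,0],
    [0,0,0]
  ],
  "claw": [5,5,5,5,5]
}}

```text
time_s: 14.75
tcp_pos: [552.5, 98.8, 67.9]
eef_rot: [0.002, 0.606, 0.795, 0.002]
force: [4.8, -1.2, 0.6]
finger_gap: 8.8
finger_force: 20.0
```

Call:
{"fn": "move_arm", "kwargs": {
  "dp": [
    [0,-4,-0.5],
    [0,-8,-0.5],
    [0,-12,0],
    [0,-16,1],
    [0,-20,2.5]
  ],
  "dr": [
    [0,0,0],
    [0,0,0],
    [0,0,0],
    [0,0,0],
    [0,0,0]
  ],
  "claw": [5,5,5,5,5]
}}

```text
time_s: 15.17
tcp_pos: [533.2, 93.4, 66.4]
eef_rot: [0.002, 0.606, 0.795, 0.002]
force: [1.6, -2.7, 7.1]
finger_gap: 8.6
finger_force: 21.0
```

Call:
{"fn": "move_arm", "kwargs": {
  "dp": [
    [0,-4,1.8],
    [0,-7.2,3.8],
    [0,-10,6],
    [0,-12.7,8.3],
    [0,-15,11]
  ],
  "dr": [
    [0,0,0],
    [0,0,0],
    [0,0,0],
    [0,0,0],
    [0,0,0]
  ],
  "claw": [5,5,5,5,5]
}}

```text
time_s: 15.58
tcp_pos: [516.7, 88.8, 53.2]
eef_rot: [0.001, 0.606, 0.795, 0.0]
force: [1.8, -3.2, 4.4]
finger_gap: 8.6
finger_force: 22.0
```

Call:
{"fn": "move_arm", "kwargs": {
  "dp": [
    [0,-2,3],
    [0,-3.7,6],
    [0,-4.8,8.5],
    [0,-5.5,10],
    [0,-5.5,10]
  ],
  "dr": [
    [0,0,0],
    [0,0,0],
    [0,0,0],
    [0,0,0],
    [0,0,0]
  ],
  "claw": [5,5,5,5,5]
}}

```text
time_s: 16.0
tcp_pos: [510.4, 87.1, 41.9]
eef_rot: [0.0, 0.607, 0.795, -0.001]
force: [3.0, -5.3, 1.1]
finger_gap: 9.0
finger_force: 22.5
```

Call:
{"fn": "move_arm", "kwargs": {
  "dp": [
    [0,-0.3,1.2],
    [0,-0.5,2.4],
    [0,-0.8,3.5],
    [0,-0.8,3.5]
  ],
  "dr": [
    [0,0,0],
    [0,0,0],
    [0,0,0],
    [0,0,0]
  ],
  "claw": [5,5,5,5]
}}

```text
time_s: 16.33
tcp_pos: [509.3, 86.8, 38.3]
eef_rot: [-0.0, 0.607, 0.795, -0.001]
force: [1.3, -5.5, 2.1]
finger_gap: 8.9
finger_force: 22.8
```

Call:
{"fn": "move_arm", "kwargs": {
  "dp": [
    [0,0,1],
    [0,-0.2,2],
    [0,-0.2,2]
  ],
  "dr": [
    [0,0,0],
    [0,0,0],
    [0,0,0]
  ],
  "claw": [5,5,5]
}}

```text
time_s: 16.58
tcp_pos: [508.8, 86.6, 36.3]
eef_rot: [-0.0, 0.607, 0.795, -0.002]
force: [0.2, -4.6, 4.3]
finger_gap: 9.0
finger_force: 23.0
```

```bash
cat >> h.py <<'E'
def pc(n):
    c=arm.camera_params(n);p,d=arm.grab_frame(n)
    u,v=np.meshgrid(np.arange(640),np.arange(400));return p,(np.stack([(u-c["cx"])/c["fx"]*d,(v-c["cy"])/c["fy"]*d,d],-1)-c["t"])@c["R"]
def pintop(): # outer part of pin, plate y 94..101
    p,X=pc("wrist");a=np.deg2rad(15.65);ex=np.array([np.cos(a),np.sin(a)]);ey=np.array([-ex[1],ex[0]]);r=X[...,:2]-[512.2,4.5];x=r@ex;y=r@ey
    m=(abs(x-20)<15)&(y>93)&(y<98)&(X[...,2]>60)&(X[...,2]<115);print("pin top",m.sum(),np.percentile(X[m][:,2],[10,50,90]).round(1),"x",x[m].mean().round(1))
E
python3 -c "
from h import *
pintop()"
```

```text
pin top 487 [ 78.6  81.  109.1] x 19.5
```

Call:
{"fn": "move_arm", "kwargs": {
  "dp": [
    [0,0,0],
    [0,0,0],
    [0,0,0],
    [0,0,-25],
    [0,0,-60]
  ],
  "dr": [
    [0,0,0],
    [0,0,0],
    [0,0,0],
    [0,0,0],
    [0,0,0]
  ],
  "claw": [22,28,30,30,30]
}}

```text
time_s: 17.05
tcp_pos: [505.4, 88.0, 94.0]
eef_rot: [-0.004, 0.606, 0.795, -0.003]
force: [1.1, 0.2, -0.1]
finger_gap: 30.1
finger_force: 0.0
```

Call:
{"fn": "move_arm", "kwargs": {
  "dp": [
    [0,0,-40],
    [0,0,-80],
    [0,0,-80],
    [0,0,-80],
    [0,0,-80]
  ],
  "dr": [
    [0,0,0],
    [0,0,0],
    [0,0,0],
    [0,0,0],
    [0,0,0]
  ],
  "claw": [30,30,30,30,30]
}}

```text
time_s: 17.47
tcp_pos: [509.3, 88.0, 176.4]
eef_rot: [-0.001, 0.606, 0.795, -0.0]
force: [-0.4, 0.4, -0.4]
finger_gap: 30.1
finger_force: 0.0
```

```bash
python3 - <<'E'
from h import *
pintop(); go((508,87,180),105.6)
a,_=arm.grab_frame("side");p,_=arm.grab_frame("wrist")
A=cv2.resize(a[170:260,290:410],None,fx=4,fy=4,interpolation=cv2.INTER_CUBIC)
cv2.imwrite("pics/f.png",np.hstack([A,p[40:400,160:480]])[:,:,::-1])
E
```

```text
pin top 72 [74.  76.1 77.1] x 19.5
t 17.52 dp [-0.7 -0.8 -4.4] dr [-0.2 -0.1 -0.2] tcp [508.6  87.9 175.6] F [-0.3 -0.3  0.6] gap 30.1 q [ 0.05  0.27 -0.15  1.15  0.    1.35]
```

View pics/f.png

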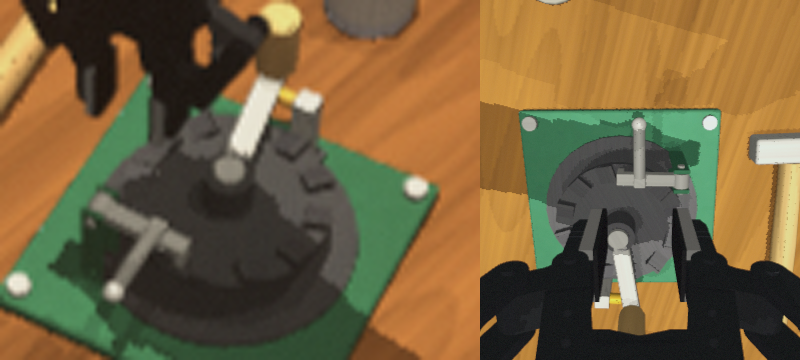

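The pawl is down on the teeth (pin top at 76 mm), and the arm bears on the plunger at (285,97). The gripper is well clear and touching nothing, so I'll hand in.

```bash
python3 -c "
from station import arm
print(arm.hand_in())"
```

```text
the job is handed in; nothing more can be done
None
```

I handed the job in at about 17.5 s; no score came back. I laid the pawl over, turned the crank back until its arm pressed the plunger in about 2.4 mm (estimated from the force), then lowered the pawl onto the teeth. The last pictures show the pawl down and the arm against the plunger, and I moved nothing else.

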